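# Open the wide push-to-open supply box

## Robot

A 6-joint arm with a two-finger parallel gripper is mounted at the origin on a cart in front of the work surface, level with it; the furniture and walls round the work are solid. World frame = base frame: x ahead of the robot, y to its left, z up, the work surface at z = 0. Lengths are in m, angles in rad, forces in N, time in s.
With the tool pointing down it reaches from about 0.375 to 0.975 m from the base axis. Payload 3.8 kg.
Tool frame: the origin (TCP) lies on the centre line of the jaws, within the pads' length; the fingertips stand 14 mm ahead of it and the grasp point (between the pads) lies 5 mm behind it; z points along the fingers, y is the line along which they close (so a half turn about z gives the same grasp; the last joint's range is limited). The gripper opens to 85 mm and grips with 20 to 120 N. Pads are 22 mm wide; open, the fingers measure 114 mm over their backs; the gripper's body (76 mm by 85 mm) begins 54 mm behind the grasp point. The pads swing forward as they close: fully open they stand 13 mm farther back than shut.
Start: joints at [-1.317, 0.264, 1.604, -0, 1.274, -0.037], TCP at [0.194, -0.647, 0.245] pointing down, gripper open.
Joint ranges: [-2.63, 2.63], [-0.94, 2.18], [0.31, 2.57], [-1.31, 4.45], [0, 2.66], [-2.55, 2.55]. Speed limits (rad/s): [2.57, 2.57, 3.14, 3.14, 3.14, 3.14].

## Interface

Orientations are given as a rotation vector (axis times angle).
In Python, from workcell import bot, eyes, spot_in gives the robot as it stands.
- The arm moves only by the tool carry_out, never from a script. Its argument "series" is text: rows parted by semicolons, each of 4 numbers parted by spaces: the shift along the world's x, y, z in m, then the turn about the world's z in degrees. In form: tx ty tz roll; .... A call has 1 to 20 rows; each row shifts and turns the commanded pose from where the row before left it; what a row does not reach is not made up. A row lasts 1/8 s, in which the tool goes at most 62.5 mm and 10.7 degrees, less where a joint would pass 70% of its speed; a pose out of reach is approached as far as the arm can. A call is refused whole if a number of a shift passes 0.0625 or a number of a turn 10.7, either way. A call with a gripper value outside its range is refused whole. "jaw" is the gripper command: -1 is shut, 1 is fully open, values between are in proportion, set as the call begins (left out, the last holds). The fingers move at their own pace and stop on an object; "grip_force" is the grip in N (left out, the last holds). Time passes only in rows, so rows that do not move let the fingers close. It gives the time, the measured TCP pose, the force, the opening and the grip force at its end, in the units of the state.
- bot.read_state(): the state, without advancing time (a new reading comes with each control period).
- eyes.read_camera(name): name is "scene" or "side" or "wrist"; returns (picture, depth): 480x640x3 uint8, blue, green, red; 480x640 float32, m along the optical axis (not along the pixel's ray), 0 where there is no reading.
- eyes.get_calibration(name): a dict with "K" (3x3 intrinsics, pixels), "distortion" ([k1, k2, p1, p2, k3] as OpenCV has them; the pictures are not rectified), "position" and "rotation" of the camera in the world; the wrist camera has in their place "T_tool_cam" (4x4, takes a point from camera to tool coordinates, whose origin is the TCP and whose axes are the flange's). Camera axes: x right, y down, z forward; pixel columns grow to the right and rows downward; lengths in m; the calibration is good to about 2 mm. A picture is of the moment at which its call begins: read the wrist's pose just before it. get_calibration takes no time and is no camera call.
- bot.finish_job(): hands the job in; it is judged then, once.
Trained networks look in the newest picture that a camera, given by its name, has taken for a name from the list of things; names that differ only in an ending like _2 or _b are one class to them, and where a whole thing is asked for, a point or a joint stands for the part that bears it (a point fixed in the world has none). Each returns a list of dicts, best first, with "score" (0 to 1); they miss things now and then, are a little off and sometimes report something else, mostly with a low value. They report only what shows in the picture. A call takes as long as a camera call.
- spot_in(camera, target): "rect" ([centre column, centre row, width, height] in pixels, round what is visible of it).
The state is a dict: "time": time; "q": joint angles; "joint_vel": joint speeds; "joint_torque": joint torques, N m; "tool_pos": TCP position; "tcp_rot": TCP orientation; "wrist_force": force on the tool from outside, world axes, zero at the start; "torque": the same for the moment, N m; "width": opening from 0.0 (shut) to 1.0 (fully open); "grip_force": force on a finger pad.
Only numpy, scipy, OpenCV 4.12 (cv2) and the standard library are available. Lean on these libraries where they do the work, as an engineer would, in place of code of your own. Each camera call takes 0.05 s, during which the arm holds its last target. There are 200 camera calls.

## Task

Open the wide one of the three supply boxes so that the tape in it can be reached: its flap has a touch latch and no handle, so press the flap's front edge down until the latch clicks, let it spring ajar, then catch it by its front edge and swing it back past upright until it leans open on its stop by itself. Leave the two narrow boxes shut.

Things in the scene. Friction and masses are not known exactly. Their poses are not given: they have to be found in the camera images.
- wide_box_flap_edge (a point): Middle of the free (front) edge of the wide box's flap, at its top face; moves with the flap. x from this edge to the hinge, y along the edge, z out of the top face. Flap: plain aluminium, 170 mm wide, 8 mm thick, hinge line 100 mm behind the edge at underside level; shut, its top is level at z = 90 mm. A round mark 18 mm behind the edge shows where to press. The grey box is fixed.
- wide_box_flap (a joint): Flap angle (rad): 0 shut and latched, grows as the edge rises. Pressed near the edge with 4 to 6 N it sinks 6 mm (-0.065, firm stop); the latch lets go at about -0.03. Released, it springs to about 0.5 (edge 50 mm up) and rests ajar. It then swings easily (under 2 N) to a stop at 1.9: let go before upright (1.57) it sinks back ajar, past it the flap leans on the stop.
- narrow_box_a_flap (a joint): Angle of the flap of one narrow box (rad), 0 shut and latched. This box is like the wide one in all but its width (100 mm) and has the same kind of latch. It is to stay shut.
- narrow_box_b_flap (a joint): Angle of the flap of the other narrow box (rad), 0 shut and latched. This box is like the wide one in all but its width (100 mm) and has the same kind of latch. It is to stay shut.

How it is judged:
On the way, in this order (a step that is already met when the one before it is completed fails the run):
1. the wide flap is pressed down into its latch (value of joint wide_box_flap below -0.02 rad), for 0.05 s.
2. the wide flap has sprung ajar (value of joint wide_box_flap above 0.3 rad), for 0.1 s.
At the end, for the whole second after the job is handed in: The wide box's flap stands open past upright (more than 1.65 rad), at rest and let go; the flaps of both narrow boxes are still shut (under 0.1 rad) (value of joint wide_box_flap above 1.65 rad and velocity of joint wide_box_flap below 0.15 rad/s and value of joint each of narrow_box_a_flap, narrow_box_b_flap below 0.1 rad); the robot touches nothing.
It fails at once if a narrow box's flap comes open (value of joint any of narrow_box_a_flap, narrow_box_b_flap above 0.15 rad).
It also fails if it takes over 43 s, if anything falls off the work surface, if the arm or the gripper's body presses on something with over 40 N, if the wrist force passes 120 N, or if a joint passes its speed limit or range.

## Working session

There is one attempt and no reset: what is moved stays moved. The work goes in short steps, Python scripts to look and compute and a tool call to move; the robot and the scene stay as the last step left them, time stands still between calls to the robot, and variables do not carry over. Pictures are saved under pics/ and viewed, at most 10 in all, crops included, and the job is handed in when it is done.

Besides the shell and the picture viewer there is one more tool, called after "Emit:" by a JSON object that holds its "api" and its "payload", one argument or row to a line. carry_out: Moves the arm, as the interface text tells. Its arguments: {"type":"object","properties":{"series":{"type":"string"},"jaw":{"type":"number"},"grip_force":{"type":"number"}},"required":["series"]}

```bash
mkdir -p pics; cat > h.py <<'E'
import numpy as np,cv2
from workcell import bot,eyes,spot_in
from scipy.spatial.transform import Rotation as R
def cam(n):
    s=bot.read_state(); im,d=eyes.read_camera(n); c=eyes.get_calibration(n)
    if 'T_tool_cam' in c:
        T=np.eye(4);T[:3,:3]=R.from_rotvec(s['tcp_rot']).as_matrix();T[:3,3]=s['tool_pos'];T=T@np.array(c['T_tool_cam'])
    else:
        T=np.eye(4);r=np.array(c['rotation']);T[:3,:3]=r if r.shape==(3,3) else R.from_rotvec(r).as_matrix();T[:3,3]=c['position']
    K=np.array(c['K']);D=np.array(c['distortion'])
    u,v=np.meshgrid(np.arange(640.),np.arange(480.))
    p=cv2.undistortPoints(np.stack([u.ravel(),v.ravel()],1)[:,None],K,D).reshape(480,640,2)
    P=np.dstack([p*d[...,None],d])@T[:3,:3].T+T[:3,3]
    P[d==0]=np.nan
    return im,P,s
E
python3 - <<'E'
from h import *
for n in('scene','side'):
    im,P,s=cam(n);cv2.imwrite(f'pics/{n}0.png',im)
    np.save(f'{n}0.npy',P)
    for t in('wide_box_flap','wide_box_flap_edge','narrow_box_a_flap'):
        for r in spot_in(n,t)[:4]:
            c,w=map(int,r['rect'][:2]);print(n,t,r,P[w,c].round(3))
print(s)
E
```

```text
scene wide_box_flap {'rect': [347.5, 206.1, 53.7, 48.1], 'score': 0.74} [ 0.485 -0.227  0.089]
scene wide_box_flap_edge {'rect': [350.1, 205.7, 59.1, 42.2], 'score': 0.82} [ 0.477 -0.227  0.094]
scene narrow_box_a_flap {'rect': [318.6, 262.6, 62.8, 43.6], 'score': 0.83} [ 0.456 -0.001  0.091]
side wide_box_flap {'rect': [346.8, 334.6, 85.4, 92.0], 'score': 0.62} [ 0.486 -0.247  0.089]
side wide_box_flap_edge {'rect': [346.8, 337.7, 93.7, 90.0], 'score': 0.57} [ 0.485 -0.253  0.089]
side narrow_box_a_flap {'rect': [303.6, 245.0, 51.1, 34.4], 'score': 0.61} [ 0.455 -0.013  0.089]
{'time': 0.2, 'q': array([-1.31688719e+00,  2.64500227e-01,  1.60486950e+00,  7.25119521e-06,
        1.27369423e+00, -3.68906268e-02]), 'joint_vel': array([ 0.00115992, -0.00219854, -0.00227962, -0.00046792,  0.00032853,
       -0.00079665]), 'joint_torque': array([ 4.40572230e-04, -5.15191805e+01, -3.67435884e+01, -3.23163874e-05,
        8.93682794e-03,  4.07410357e-05]), 'tool_pos': array([ 0.19343021, -0.64622927,  0.24440491]), 'tcp_rot': array([-3.10699524e+00, -4.54964069e-01,  2.39348096e-04]), 'wrist_force': array([-0.45357754,  0.51008403,  0.33926731]), 'torque': array([-0.01852899, -0.00684263, -0.02032423]), 'grip_force': 0.0, 'width': 0.9989671127866007}
```

View pics/scene0.png

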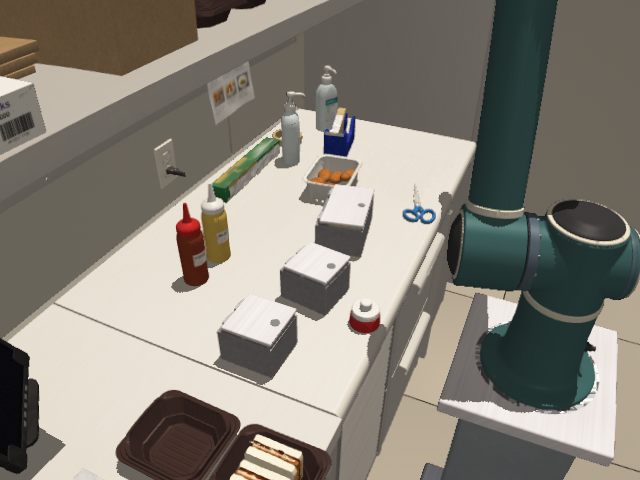

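View pics/side0.png

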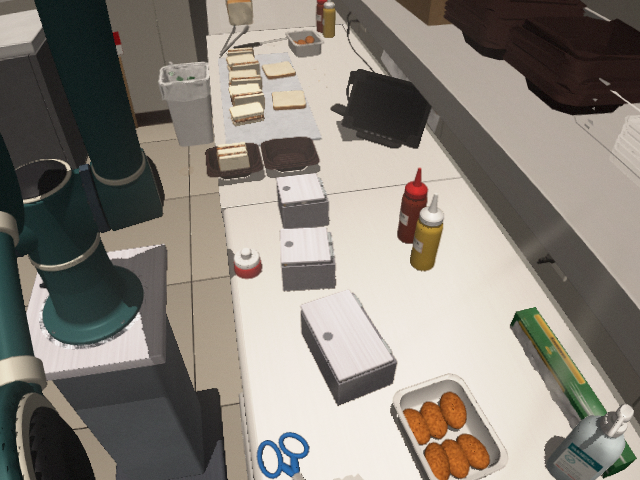

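The scene view shows three grey boxes, with the wide one at (347,215). In the side view its flap spans about (302–395, 290–385), with the press mark at (327,337) on the robot side. Next I'll fit the flap's rectangle.

```bash
python3 - <<'E'
from h import *
for n,m in(('side',(327,337)),('scene',(361,205))):
    P=np.load(n+'0.npy')
    k=(abs(P[...,2]-.09)<.006)&(abs(P[...,0]-.486)<.16)&(abs(P[...,1]+.25)<.14)
    _,L,st,_=cv2.connectedComponentsWithStats(k.astype(np.uint8));i=1+st[1:,4].argmax()
    Q=P[L==i];print(n,len(Q),Q[:,2].mean(),cv2.minAreaRect(Q[:,:2].astype(np.float32)))
    print(cv2.boxPoints(cv2.minAreaRect(Q[:,:2].astype(np.float32))).round(3).tolist(),'mark',P[m[1],m[0]])
E
```

```text
side 4721 0.08905781818695374 ((0.48721015453338623, -0.238871768116951), (0.10649433732032776, 0.1734563708305359), 11.458508491516113)
[[0.4180000126361847, -0.164000004529953], [0.4519999921321869, -0.33399999141693115], [0.5569999814033508, -0.31299999356269836], [0.5220000147819519, -0.14300000667572021]] mark [ 0.45281503 -0.24581387  0.08832575]
scene 1733 0.0911308041774531 ((0.48901456594467163, -0.23647448420524597), (0.1069081723690033, 0.1790236085653305), 11.117730140686035)
[[0.4189999997615814, -0.1589999943971634], [0.45399999618530273, -0.33500000834465027], [0.5590000152587891, -0.3140000104904175], [0.5239999890327454, -0.1379999965429306]] mark [ 0.4546374  -0.24016298  0.09240833]
```

Both views agree. The flap centre is about (0.488,-0.238) with yaw 11.3°, so the front edge middle is about (0.438,-0.248) and the press mark about (0.456,-0.244). I'll go above the mark with the jaws shut.

Emit:
{"api": "carry_out", "payload": {
  "series": "0.01 0.02 0 0; 0.026 0.04 0 -1.4; 0.026 0.04 0 -1; 0.026 0.04 0 -1; 0.026 0.04 0 -1; 0.026 0.04 0 -1; 0.026 0.04 0 0; 0.026 0.04 0 0; 0.026 0.04 -0.01 0; 0.025 0.04 -0.02 0; 0.02 0.022 -0.02 0; 0 0 -0.02 0; 0 0 0 0; 0 0 0 0",
  "jaw": -1
}}

```text
time: 2.15
tool_pos: [0.4566, -0.2445, 0.176]
tcp_rot: [3.126, 0.308, 0.001]
wrist_force: [0.1, -0.1, 0.3]
width: 0.001
grip_force: 0.0
```

Emit:
{"api": "carry_out", "payload": {
  "series": "0 0 -0.03 0; 0 0 -0.025 0; 0 0 -0.009 0; 0 0 0 0; 0 0 0 0"
}}

```text
time: 2.78
tool_pos: [0.4574, -0.2454, 0.1127]
tcp_rot: [3.125, 0.308, 0.003]
wrist_force: [0.1, -0.8, 0.3]
width: 0.0
grip_force: 0.0
```

```bash
python3 - <<'E'
from h import *
im,P,s=cam('side');cv2.imwrite('pics/s1.png',cv2.resize(im[240:430,230:450],None,fx=3,fy=3)); print(s['tool_pos'],s['wrist_force'])
E
```

```text
[ 0.45743418 -0.245355    0.11271909] [ 0.13597318 -0.82672378  0.29624201]
```

View pics/s1.png

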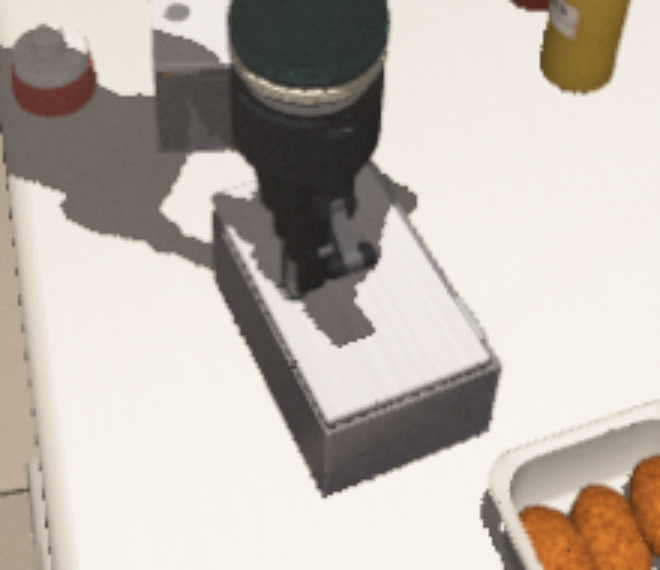

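The closed fingertips (crop about (300,290)) sit just above the flap over the press mark. Now I'll press in small steps.

Emit:
{"api": "carry_out", "payload": {
  "series": "0 0 -0.005 0; 0 0 -0.004 0; 0 0 -0.002 0; 0 0 -0.002 0; 0 0 0 0; 0 0 0 0"
}}

```text
time: 3.58
tool_pos: [0.4567, -0.245, 0.0992]
tcp_rot: [3.126, 0.308, 0.0]
wrist_force: [-3.5, 0.3, 7.8]
width: 0.002
grip_force: 4.0
```

Contact force is 7.8 N at about 5 mm of sink, which should be past the latch point. I'll release it, moving up and toward the front.

Emit:
{"api": "carry_out", "payload": {
  "series": "0 0 0.02 0; 0 0 0.04 0; 0 0 0.05 0; -0.02 -0.004 0.01 0; -0.04 -0.008 0 0; -0.04 -0.008 0 0; 0 0 0 0; 0 0 0 0"
}}

```text
time: 4.58
tool_pos: [0.3569, -0.2646, 0.2182]
tcp_rot: [-3.126, -0.307, -0.001]
wrist_force: [0.2, 0.1, -0.4]
width: 0.001
grip_force: 0.0
```

```bash
python3 - <<'E'
from h import *
im,P,s=cam('side');cv2.imwrite('pics/s2.png',cv2.resize(im[240:430,230:450],None,fx=3,fy=3)); print(s['tool_pos'],s['wrist_force'])
k=(abs(P[...,0]-.48)<.06)&(abs(P[...,1]+.30)<.03)&(P[...,2]<.2)&(P[...,2]>.08)
Q=P[k];rel=Q[:,:2]-[.438,-.248];u=rel@[.981,.196]
for a in np.arange(-.02,.12,.01):
    m=abs(u-a)<.005
    if m.sum():print(round(a,2),m.sum(),np.median(Q[m,2]).round(3))
E
```

```text
[ 0.35689227 -0.2645955   0.21818096] [ 0.21874635  0.10290604 -0.41219605]
0.01 125 0.133
0.02 182 0.132
0.03 159 0.127
0.04 156 0.121
0.05 149 0.116
0.06 138 0.111
0.07 129 0.105
0.08 122 0.1
0.09 70 0.095
```

View pics/s2.png

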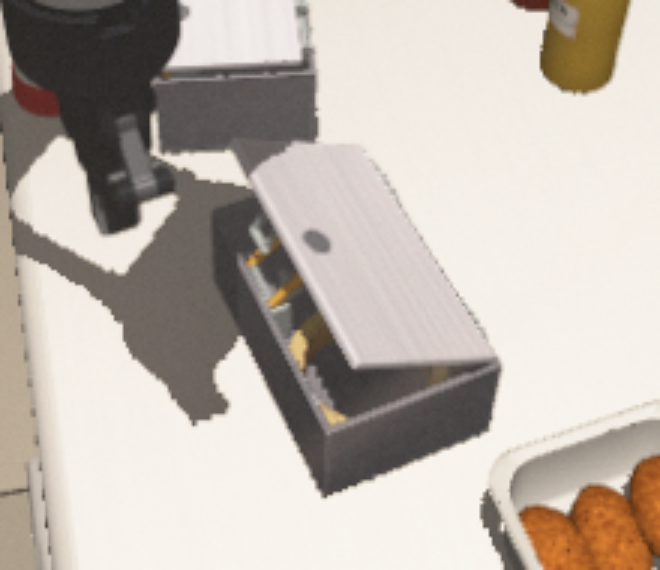

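The flap is ajar at about 0.5 rad: top edge z is about 0.135, and the front edge runs in the crop from (250,180) to (360,365). I'll now catch it from below and in front, then follow its arc.

Emit:
{"api": "carry_out", "payload": {
  "series": "0 0 -0.046 0; 0 0 -0.046 0; 0 0 0 0; 0.037 0.007 0 0; 0.037 0.007 0 0; 0.009 0.002 0 0; 0.009 0.002 0.012 0; 0.009 0.002 0.012 0; 0.012 0.0025 0.0085 0; 0.012 0.0025 0.0085 0; 0.014 0.003 0.005 0; 0.014 0.003 0.005 0; 0 0 0 0; 0 0 0 0"
}}

```text
time: 6.38
tool_pos: [0.5093, -0.2332, 0.1766]
tcp_rot: [-3.126, -0.309, 0.002]
wrist_force: [0.7, 0.4, 0.4]
width: -0.003
grip_force: 0.0
```

```bash
python3 - <<'E'
from h import *
im,P,s=cam('side');cv2.imwrite('pics/s3.png',cv2.resize(im[220:430,230:450],None,fx=2.7,fy=2.7)); print(s['tool_pos'],s['wrist_force'])
E
```

```text
[ 0.50929113 -0.23323661  0.17664497] [0.74617652 0.40171447 0.36149138]
```

View pics/s3.png

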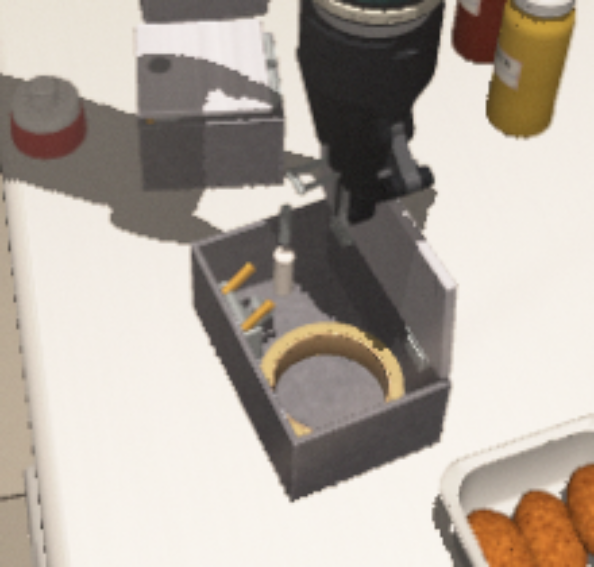

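The flap is near upright, with its edge at about (400,205)–(455,285) in the crop and the finger behind it. I'll push it past upright, then back off.

Emit:
{"api": "carry_out", "payload": {
  "series": "0.008 0.0016 0.001 0; 0.008 0.0016 0 0; 0.008 0.0016 0 0; 0.008 0.0016 0 0; 0.004 0.001 0 0; 0 0 0 0; 0 0 0 0; -0.04 -0.008 0 0; -0.04 -0.008 0.02 0; -0.04 -0.008 0.04 0; -0.02 -0.004 0.04 0; 0 0 0 0; 0 0 0 0; 0 0 0 0; 0 0 0 0"
}}

```text
time: 8.3
tool_pos: [0.4053, -0.2537, 0.2767]
tcp_rot: [-3.124, -0.309, 0.003]
wrist_force: [-0.4, -0.1, 0.1]
width: 0.0
grip_force: 0.0
```

```bash
python3 - <<'E'
from h import *
im,P,s=cam('side');cv2.imwrite('pics/s4.png',cv2.resize(im[150:430,230:450],None,fx=2,fy=2)); print(s['tool_pos'],s['wrist_force'])
E
```

```text
[ 0.40533041 -0.25369687  0.27670272] [-0.40259037 -0.13173389  0.10802789]
```

View pics/s4.png

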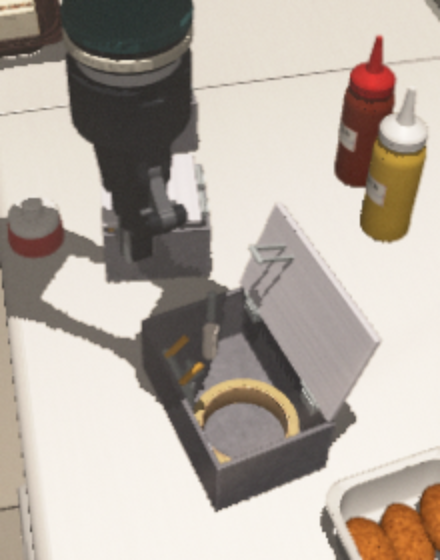

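The flap leans open past upright, with its edge at (280,210)–(380,345) in the crop. The gripper is clear of it, and the narrow box in view is shut.

```bash
python3 -c "
from workcell import bot
print(bot.finish_job())"
```

```text
the job is handed in; nothing more can be done
None
```

The wide box's flap was pressed, sprang ajar and was swung back, and it now leans open on its stop with the gripper clear; I never touched the narrow boxes, and I handed the job in at about 8 s, with no verdict returned.

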